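Call the mechanic and point out the failed injector

TASK

The red-capped injector has failed its test, so show the mechanic where it has to go: press the green button on the call box right down and let it spring back, then point down at the red-capped injector with your fingertips a few centimetres above the middle of its cap and stay there for a good two seconds. Then point down at the steel bowl, fingertips a few centimetres above the middle of its rim, and finish while still pointing there. Do not touch or move the injectors, their rack, the bowl or the orange tray.

Things in the scene. Friction and masses are not known exactly. Their poses are not given: they have to be found in the camera images.
- call_button_top (a point): Centre of the top face of the green push button, 36 mm across, in a black housing on the grey call box; z up. It goes straight down 6 mm against a spring that takes about 5 N when fully down, and springs back.
- call_button (a joint): Travel of the green button in m: 0 is up, 0.006 is fully pressed.
- call_box: Grey box 85 x 85 x 50 mm fixed to the bench, nearest the robot, with the button in the middle of its top. Origin at the centre of its underside.
- rack: Aluminium block fixed to the bench, 50 mm (x) by 210 mm (y) by 60 mm high, with four sockets in a row along its y axis at -75, -25, 25 and 75 mm from the middle, each 50 mm deep. Origin at the centre of its underside. All four injectors stand in it, their caps reaching 167 mm above the bench.
- injector_red: Diesel injector with a red cap, standing upright and loose in one socket of the rack; which socket changes. Steel rod 20 mm across with a 25 mm nut, a small brass stub (19 mm out from its axis) and a red plastic cap 25 mm across and 27 mm tall on top; 157 mm long. Origin at the centre of its foot, 10 mm above the bench; z up its length. About 0.4 kg.
- injector_yellow: Diesel injector with a yellow cap, standing upright and loose in one socket of the rack; which socket changes. Steel rod 20 mm across with a 25 mm nut, a small brass stub (19 mm out from its axis) and a yellow plastic cap 25 mm across and 27 mm tall on top; 157 mm long. Origin at the centre of its foot, 10 mm above the bench; z up its length. About 0.4 kg.
- injector_blue: Diesel injector with a blue cap, standing upright and loose in one socket of the rack; which socket changes. Steel rod 20 mm across with a 25 mm nut, a small brass stub (19 mm out from its axis) and a blue plastic cap 25 mm across and 27 mm tall on top; 157 mm long. Origin at the centre of its foot, 10 mm above the bench; z up its length. About 0.4 kg.
- injector_white: Diesel injector with a white cap, standing upright and loose in one socket of the rack; which socket changes. Steel rod 20 mm across with a 25 mm nut, a small brass stub (19 mm out from its axis) and a white plastic cap 25 mm across and 27 mm tall on top; 157 mm long. Origin at the centre of its foot, 10 mm above the bench; z up its length. About 0.4 kg.
- injector_red_top (a point): Centre of the flat top of the red cap, 167 mm above the bench; z up.
- injector_yellow_top (a point): Centre of the flat top of the yellow cap, 167 mm above the bench; z up.
- injector_blue_top (a point): Centre of the flat top of the blue cap, 167 mm above the bench; z up.
- injector_white_top (a point): Centre of the flat top of the white cap, 167 mm above the bench; z up.
- bowl_rim (a point): Centre of the mouth of the bowl, level with its rim, 55 mm above the bench; z up.
- bowl: Round steel reject bowl, 170 mm across the rim and 55 mm high, loose on the bench on one side of the rack (left or right), with a few worn nozzles on its floor. Origin at the centre of its underside.
- tray: Orange rectangular parts tray, 150 (x) x 120 (y) x 45 mm high, loose on the bench on the side opposite the bowl, with brass rings in it. Origin at the centre of its underside. Not to be touched.
Things that resemble listed ones, but are neither listed nor needed, are in the scene too. Of the things shaped like the call_box, the grey one is meant.

How it is judged:
On the way, in this order (a step that is already met when the one before it is completed fails the run):
1. the green button is pressed right down by the robot (value of joint call_button above 0.0045 m and contact force between any of the fingers, the arm and call_button above 1 N), for 0.05 s.
2. the button is up again (value of joint call_button below 0.0015 m), for 0.1 s.
3. the fingertips stay just above the red cap for two seconds (horizontal distance between the grasp point and injector_red_top below 0.02 m and z of the grasp point in the frame of injector_red_top between 0.02 and 0.085 m), for 2 s.
At the end, for the whole second after the job is handed in: The grasp point is within 40 mm of the bowl's middle, seen from above, and 12 to 100 mm above its rim; all injectors stand upright in their sockets (tilt under 0.12 rad, caps moved under 12 mm); bowl and tray moved under 10 mm; the button is up (horizontal distance between the grasp point and bowl_rim below 0.04 m and z of the grasp point in the frame of bowl_rim between 0.012 and 0.1 m and distance of each of injector_red_top, injector_yellow_top, injector_blue_top, injector_white_top from where it was at the start of the episode below 0.012 m and angle between each of injector_red, injector_yellow, injector_blue, injector_white's own z axis and vertical below 0.12 rad and distance of each of bowl, tray from where it was at the start of the episode below 0.01 m and value of joint call_button below 0.0015 m); the robot touches nothing.
It fails at once if the robot touches an injector (contact force between any of the fingers, the arm and injector_red above 0.5 N or contact force between any of the fingers, the arm and injector_yellow above 0.5 N or contact force between any of the fingers, the arm and injector_blue above 0.5 N or contact force between any of the fingers, the arm and injector_white above 0.5 N).
It fails at once if the robot touches the rack (contact force between any of the fingers, the arm and rack above 0.5 N).
It fails at once if the robot touches the bowl (contact force between any of the fingers, the arm and bowl above 0.5 N).
It fails at once if the robot touches the tray (contact force between any of the fingers, the arm and tray above 0.5 N).
It fails at once if an injector is lifted, carried or shifted, or the bowl or tray is moved (distance of any of injector_red_top, injector_yellow_top, injector_blue_top, injector_white_top from where it was at the start of the episode above 0.012 m or distance of any of bowl, tray from where it was at the start of the episode above 0.01 m).
It also fails if it takes over 45 s, if anything falls off the work surface, if the arm or the gripper's body presses on something with over 40 N, if the wrist force passes 120 N, or if a joint passes its speed limit or range.

ROBOT

A 7-joint arm with a two-finger parallel gripper is mounted at the origin on the work surface. World frame = base frame: x ahead of the robot, y to its left, z up, the work surface at z = 0. Lengths are in m, angles in rad, forces in N, time in s.
With the tool pointing down it reaches from about 0.4 to 0.875 m from the base axis. Payload 19.3 kg.
Tool frame: the origin (TCP) lies midway between the tips of the shut fingers; the grasp point (between the pads) lies 19 mm behind it (bot.pinch_z is the distance from the TCP to the grasp point, in m); z points along the fingers, y is the line along which they close (so a half turn about z gives the same grasp; the last joint's range is limited). The gripper opens to 85 mm and grips with 20 to 120 N. Pads are 22 mm wide; open, the fingers measure 114 mm over their backs; the gripper's body (76 mm by 85 mm) begins 54 mm behind the grasp point. The pads swing forward as they close: fully open they stand 13 mm farther back than shut.
Start: joints at [-1.195, 0.521, -0.036, 1.599, 0.021, 1.021, -0.113], TCP at [0.27, 0.564, 0.231] pointing down, gripper open.
Joint ranges: [-2.91, 2.91], [-0.3, 2.13], [-1.5, 1.42], [0.17, 2.43], [-1.26, 4.41], [0.16, 1.93], [-2.52, 2.52]. Speed limits (rad/s): [1.89, 1.89, 2.39, 2.39, 3.01, 3.01, 3.01].

INTERFACE

Orientations are given as [roll, pitch, yaw] about the fixed x, y, z axes, in that order (R = Rz(yaw) Ry(pitch) Rx(roll)).
In Python, from workcell import observe, viewer, bot gives the robot as it stands. The module is installed in compiled form; this text tells all that it offers.
- The arm moves only by the tool play_rows, never from a script. Its argument "motion" is a list of rows, each a list of 7 numbers: the shift along the tool's x, y, z in cm, then the turn, a rotation vector about the tool's x, y, z in rad, then the opening, from -1 (shut) to 1 (fully open), so that 0 is half open. A call has exactly 5 rows; each row is the pose to reach, as a shift and turn from the pose commanded when the call began, along the tool's axes at that moment; what a row does not reach only later rows make up. A row lasts 1/10 s, in which the tool goes at most 50 mm and 8.59 degrees, less where a joint would pass 70% of its speed; a pose out of reach is approached as far as the arm can. A call with a gripper value outside its range is refused whole. The fingers move at their own pace and stop on an object; "squeeze" is the grip in N (left out, the last holds). Time passes only in rows, so rows that repeat a pose let the fingers close, or fill a call up. It gives the time, the measured TCP pose, the force, the opening and the grip force at its end, in the units of the state.
- observe(): the state, without advancing time (a new reading comes with each control period).
- viewer.grab_frame(name): name is "side" or "top"; returns (picture, depth): 384x512x3 uint8, red, green, blue; 384x512 float32, m along the optical axis (not along the pixel's ray), 0 where there is no reading.
- viewer.camera_info(name): a dict with "fx", "fy", "cx", "cy" (pixels), "k1" (the pictures are not rectified: a ray, as slopes to the right and down, at radius r is drawn at 1 + k1 r^2 times it, then the intrinsics apply), "R" (3x3) and "t" (3): a world point X has camera coordinates R X + t. Camera axes: x right, y down, z forward; pixel columns grow to the right and rows downward; lengths in m; the calibration is good to about 2 mm. A picture is of the moment at which its call begins. camera_info takes no time and is no camera call.
- bot.job_done(): hands the job in; it is judged then, once.
The state is a dict: "clock": time; "qpos": joint angles; "qd": joint speeds; "joint_efforts": joint torques, N m; "position": TCP position; "tool_rot": TCP orientation; "force": force on the tool from outside, world axes, zero at the start; "moment": the same for the moment, N m; "grip_width": finger opening in m; "finger_force": force on a finger pad.
Only numpy, scipy, OpenCV 4.12 (cv2) and the standard library are available. Lean on these libraries where they do the work, as an engineer would, in place of code of your own. Each camera call takes 0.05 s, during which the arm holds its last target. There are 200 camera calls.

## Working session

There is one attempt and no reset: what is moved stays moved. The work goes in short steps, Python scripts to look and compute and a tool call to move; the robot and the scene stay as the last step left them, time stands still between calls to the robot, and variables do not carry over. Pictures are saved under pics/ and viewed, at most 10 in all, crops included, and the job is handed in when it is done.

Besides the shell and the picture viewer there is one more tool, called as name(argument=value, ...) on one line, values as JSON. play_rows: Moves the arm, as the interface text tells. Its arguments: {"type":"object","properties":{"motion":{"type":"array"},"squeeze":{"type":"number"}},"required":["motion"]}

```bash
mkdir -p pics && cat > h.py <<'E'
import numpy as np, cv2
from workcell import observe, viewer, bot
def pts(name, depth):
    c=viewer.camera_info(name); h,w=depth.shape
    u,v=np.meshgrid(np.arange(w),np.arange(h))
    x=(u-c["cx"])/c["fx"]; y=(v-c["cy"])/c["fy"]; a,b=x.copy(),y.copy()
    for _ in range(8):
        s=1+c["k1"]*(a*a+b*b); a,b=x/s,y/s
    P=np.stack([a*depth,b*depth,depth],-1)-np.array(c["t"])
    return P@np.array(c["R"])   # R^T (p-t)
E
python3 - <<'E'
from h import *
for n in("top","side"):
    p,d=viewer.grab_frame(n); np.savez(n+".npz",p=p,d=d); cv2.imwrite(f"pics/{n}.png",p[...,::-1])
s=observe(); print(s["clock"],s["position"],s["tool_rot"],s["force"],bot.pinch_z)
E
```

```text
0.1 [0.26938404 0.56363829 0.23080329] [-3.14059099e+00  6.74119636e-05  2.69580228e+00] [-0.0093606   0.5732239  -0.01773548] 0.0187
```

View pics/top.png

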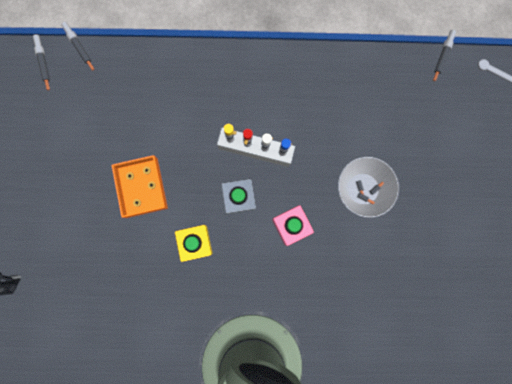

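View pics/side.png

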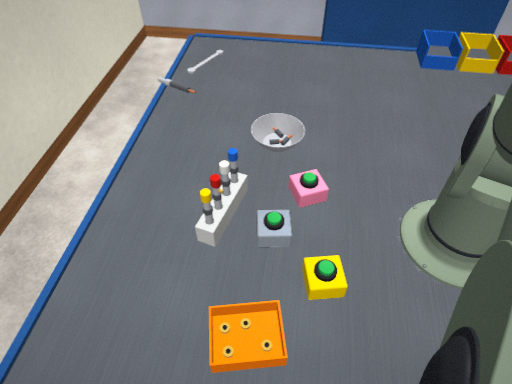

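The top view shows three button boxes: yellow (192,243), grey-blue (238,196) and pink (294,225). The grey one at (238,196) fits the description. The red cap is at (247,133), the bowl at (368,187) and the tray at (139,187). Next I'll measure them and check a crop.

```bash
python3 - <<'E'
from h import *
z=np.load("top.npz"); p,d=z["p"],z["d"]; P=pts("top",d)
hsv=cv2.cvtColor(p,cv2.COLOR_RGB2HSV); H,S,V=[hsv[...,i].astype(int) for i in range(3)]
def box(m,c,r):
    k=np.zeros(m.shape,bool);k[c[1]-r:c[1]+r+1,c[0]-r:c[0]+r+1]=1;return m&k
def rep(n,m):
    q=P[m&(d>0)]; t=q[q[:,2]>np.percentile(q[:,2],90)-.012]
    print(n,m.sum(),len(t),t.mean(0).round(4),"mid",((t.min(0)+t.max(0))/2).round(4),"span",np.ptp(t,axis=0).round(3))
g=(H>40)&(H<80)&(S>120)
rep("green",box(g,(238,196),14))
rep("redcap",box(((H<8)|(H>172))&(S>150),(247,134),9))
rep("yellowcap",box((H>20)&(H<35)&(S>150),(229,131),8))
rep("bluecap",box((H>105)&(H<125)&(S>180),(286,145),9))
z_=P[...,2]
rep("bowl",box((z_>.02)&(z_<.08),(368,187),38))
rep("tray",box((H>5)&(H<20)&(S>180),(139,187),34))
cv2.imwrite("pics/crop.png",cv2.resize(p[110:270,165:325,::-1],None,fx=3.5,fy=3.5,interpolation=cv2.INTER_CUBIC))
# side view cross check
z=np.load("side.npz"); p2,d2=z["p"],z["d"]; P=pts("side",d2); d=d2
hsv=cv2.cvtColor(p2,cv2.COLOR_RGB2HSV); H,S,V=[hsv[...,i].astype(int) for i in range(3)]
rep("s green",box((H>40)&(H<80)&(S>120),(274,219),14))
rep("s red",box(((H<8)|(H>172))&(S>150),(215,181),9))
rep("s bowl",box((P[...,2]>.02)&(P[...,2]<.08),(278,131),32))
E
```

```text
green 163 151 [0.4617 0.0447 0.0703] mid [0.4627 0.0447 0.0684] span [0.036 0.033 0.014]
redcap 74 69 [0.6068 0.0222 0.166 ] mid [0.6067 0.022  0.1634] span [0.025 0.023 0.012]
yellowcap 85 74 [0.6187 0.0706 0.1658] mid [0.6197 0.0712 0.1645] span [0.023 0.021 0.014]
bluecap 65 61 [ 0.5836 -0.0735  0.166 ] mid [ 0.5834 -0.0736  0.1638] span [0.022 0.018 0.013]
bowl 1606 672 [ 0.4978 -0.3288  0.05  ] mid [ 0.4927 -0.3155  0.0511] span [0.166 0.165 0.019]
tray 2244 407 [0.4834 0.3219 0.0409] mid [0.4852 0.3218 0.0395] span [0.169 0.151 0.019]
s green 159 154 [0.4596 0.0486 0.0719] mid [0.4595 0.046  0.0697] span [0.035 0.034 0.014]
s red 124 86 [0.6052 0.0259 0.1659] mid [0.606  0.0238 0.1636] span [0.023 0.024 0.014]
s bowl 1078 447 [ 0.4925 -0.3391  0.0509] mid [ 0.4912 -0.3158  0.0512] span [0.168 0.17  0.017]
```

View pics/crop.png

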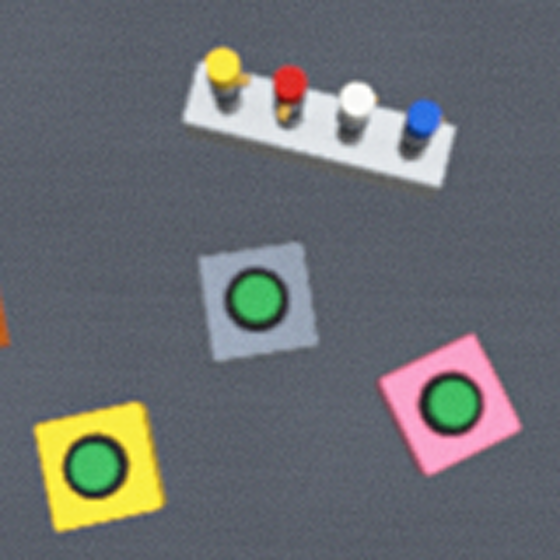

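The crop confirms the grey box, button at crop (257,298), as the target, and shows the red cap second from the left in the rack. Positions: button (0.461, 0.046, 0.071), red cap (0.606, 0.023, 0.167), bowl (0.492, -0.316). Starting to move.

play_rows(motion=[[-2,-2,0,0,0,0,-1],[-5,-5,0,0,0,0,-1],[-8,-8,0,0,0,0,-1],[-11,-10.7,0,0,0,0,-1],[-14,-13.6,0,0,0,0,-1]])

```text
clock: 0.6
position: [0.3375, 0.3792, 0.2311]
tool_rot: [-3.141, -0.0, 2.696]
force: [0.6, 0.2, 0.0]
grip_width: 0.0121
finger_force: 0.0
```

play_rows(motion=[[-3,-2.9,0,0,0,0,-1],[-6,-5.8,0,0,0,0,-1],[-9,-8.7,0,0,0,0,-1],[-12,-11.6,0,0,0,0,-1],[-14,-13.6,0,0,0,0,-1]])

```text
clock: 1.1
position: [0.4054, 0.195, 0.2313]
tool_rot: [-3.141, 0.0, 2.694]
force: [0.9, 0.8, -0.3]
grip_width: 0.0001
finger_force: 0.0
```

```bash
cat > to.py <<'E'
import sys
from h import *
from scipy.spatial.transform import Rotation as Ro
s=observe(); R=Ro.from_euler("xyz",s["tool_rot"]).as_matrix()
print(s["clock"],s["position"].round(4),np.round(s["tool_rot"],3),s["force"].round(2),s["qpos"].round(2),s["grip_width"])
for a in sys.argv[1:]: print(a,(100*R.T@(np.array(eval(a))-s["position"])).round(2))
E
python3 to.py "(.461,.046,.11)"
```

```text
1.1 [0.4054 0.195  0.2313] [-3.141  0.     2.694] [ 0.87  0.78 -0.3 ] [-0.64  0.24  0.07  2.04 -0.02  0.86  0.57] 0.00010514414722284459
(.461,.046,.11) [-11.46 -11.02  12.14]
```

play_rows(motion=[[-3,-2.9,0,0,0,0,-1],[-6,-5.8,0,0,0,0,-1],[-9,-8.6,2,0,0,0,-1],[-11.4,-11,4,0,0,0,-1],[-11.4,-11,8,0,0,0,-1]])

```text
clock: 1.6
position: [0.4625, 0.0454, 0.152]
tool_rot: [3.14, 0.004, 2.69]
force: [1.0, 1.5, -1.0]
grip_width: -0.0001
finger_force: 0.0
```

play_rows(motion=[[0,0,2,0,0,0,-1],[0,0,4,0,0,0,-1],[0,0,5,0,0,0,-1],[0,0,5,0,0,0,-1],[0,0,5,0,0,0,-1]])

```text
clock: 2.1
position: [0.4605, 0.0494, 0.1018]
tool_rot: [3.141, 0.0, 2.696]
force: [0.1, -0.1, 0.4]
grip_width: -0.0
finger_force: 0.0
```

```bash
python3 to.py "(.461,.046,.065)"
python3 - <<'E'
from h import *
p,d=viewer.grab_frame("side"); cv2.imwrite("pics/s2.png",cv2.resize(p[140:300,180:380,::-1],None,fx=3,fy=3))
E
```

```text
2.1 [0.4605 0.0494 0.1018] [3.141 0.    2.696] [ 0.14 -0.14  0.42] [-0.32  0.48  0.11  2.13 -0.1   0.53  0.99] -3.4744961894314354e-05
(.461,.046,.065) [-0.19 -0.29  3.68]
```

View pics/s2.png

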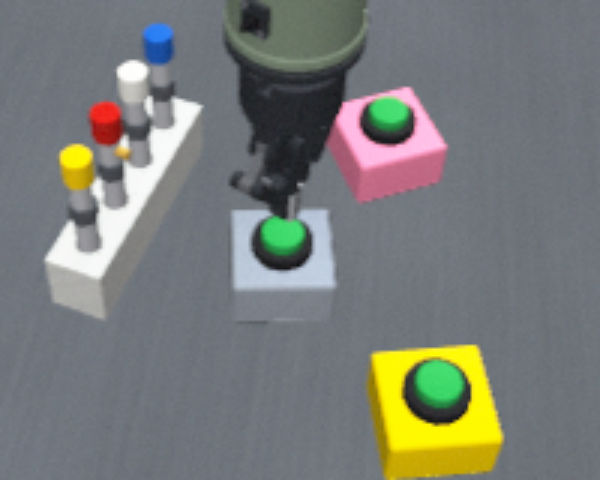

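The fingertips are centred above the grey box's green button (crop 285,235), and the rack is clear. Pressing in steps.

play_rows(motion=[[-0.2,-0.3,1,0,0,0,-1],[-0.2,-0.3,2,0,0,0,-1],[-0.2,-0.3,2.8,0,0,0,-1],[-0.2,-0.3,3.3,0,0,0,-1],[-0.2,-0.3,3.3,0,0,0,-1]])

```text
clock: 2.65
position: [0.4605, 0.0457, 0.0676]
tool_rot: [-3.141, -0.001, 2.696]
force: [0.2, -1.0, 4.7]
grip_width: 0.0
finger_force: 1.9
```

play_rows(motion=[[0,0,0.1,0,0,0,-1],[0,0,0.2,0,0,0,-1],[0,0,0.3,0,0,0,-1],[0,0,0.3,0,0,0,-1],[0,0,0.3,0,0,0,-1]])

```text
clock: 3.15
position: [0.4606, 0.0457, 0.0658]
tool_rot: [3.142, -0.0, 2.696]
force: [-5.3, -1.5, 17.3]
grip_width: -0.0002
finger_force: 9.0
```

17 N is well past the 5 N spring, so the button has bottomed out. Releasing and rising.

play_rows(motion=[[0,0,-1,0,0,0,-1],[0,0,-4,0,0,0,-1],[0,0,-8,0,0,0,-1],[0,0,-12,0,0,0,-1],[0,0,-15,0,0,0,-1]])

```text
clock: 3.65
position: [0.4611, 0.0458, 0.218]
tool_rot: [3.14, 0.002, 2.696]
force: [0.9, -0.7, -0.2]
grip_width: -0.0001
finger_force: 0.0
```

```bash
python3 to.py "(.606,.023,.21)"
python3 - <<'E'
from h import *
p,d=viewer.grab_frame("side"); P=pts("side",d)
h=cv2.cvtColor(p,cv2.COLOR_RGB2HSV).astype(int); m=(h[...,0]>40)&(h[...,0]<80)&(h[...,1]>120)
m[:205]=0;m[235:]=0;m[:,:258]=0;m[:,290:]=0
print("button z",np.percentile(P[m][:,2],[50,90]))
E
```

```text
3.65 [0.4611 0.0458 0.218 ] [3.140e+00 2.000e-03 2.696e+00] [ 0.86 -0.69 -0.23] [-0.36  0.28  0.16  2.03 -0.06  0.83  0.96] -0.00011728866558150508
(.606,.023,.21) [-14.06   4.19   0.82]
button z [0.07249897 0.07478843]
```

The button is back up. Moving over the red cap.

play_rows(motion=[[-3,0.9,0,0,0,0,-1],[-7,2.1,0,0,0,0,-1],[-11,3.3,0,0,0,0,-1],[-13.5,4,0,0,0,0,-1],[-14,4.2,1,0,0,0,-1]])

```text
clock: 4.2
position: [0.6078, 0.0226, 0.2057]
tool_rot: [3.141, 0.002, 2.695]
force: [-0.9, -0.1, -0.2]
grip_width: -0.0002
finger_force: 0.0
```

play_rows(motion=[[0,0,0,0,0,0,-1],[0,0,0,0,0,0,-1],[0,0,0,0,0,0,-1],[0,0,0,0,0,0,-1],[0,0,0,0,0,0,-1]])

```text
clock: 4.7
position: [0.605, 0.0234, 0.2058]
tool_rot: [3.141, 0.0, 2.696]
force: [0.0, -1.1, -0.5]
grip_width: 0.0003
finger_force: 0.0
```

```bash
python3 to.py "(.606,.023,.205)" "(.492,-.316,.205)"
python3 - <<'E'
from h import *
p,d=viewer.grab_frame("side"); cv2.imwrite("pics/s3.png",cv2.resize(p[120:260,160:340,::-1],None,fx=3,fy=3))
E
```

```text
4.7 [0.605  0.0234 0.2058] [3.141 0.    2.696] [ 0.04 -1.13 -0.47] [-0.25  0.52  0.17  1.69 -0.1   0.94  1.08] 0.000262622231973904
(.606,.023,.205) [-0.11  0.    0.08]
(.492,-.316,.205) [ -4.43 -35.5    0.07]
```

View pics/s3.png

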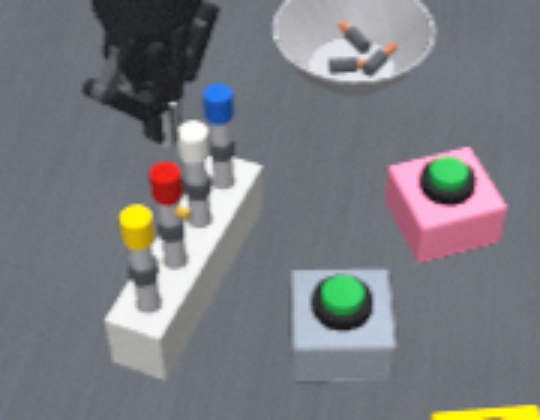

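The fingertips (crop 168,140) hang straight above the red cap (165,180), and the grey button is up. Holding here for more than 2.5 s.

play_rows(motion=[[0,0,0,0,0,0,-1],[0,0,0,0,0,0,-1],[0,0,0,0,0,0,-1],[0,0,0,0,0,0,-1],[0,0,0,0,0,0,-1]])

```text
clock: 5.25
position: [0.6052, 0.0233, 0.2053]
tool_rot: [-3.142, 0.0, 2.696]
force: [0.6, -0.4, 0.3]
grip_width: 0.0002
finger_force: 0.0
```

play_rows(motion=[[0,0,0,0,0,0,-1],[0,0,0,0,0,0,-1],[0,0,0,0,0,0,-1],[0,0,0,0,0,0,-1],[0,0,0,0,0,0,-1]])

```text
clock: 5.75
position: [0.6052, 0.0233, 0.2053]
tool_rot: [-3.142, -0.0, 2.696]
force: [0.1, 0.1, 0.6]
grip_width: 0.0
finger_force: 0.0
```

play_rows(motion=[[0,0,0,0,0,0,-1],[0,0,0,0,0,0,-1],[0,0,0,0,0,0,-1],[0,0,0,0,0,0,-1],[0,0,0,0,0,0,-1]])

```text
clock: 6.25
position: [0.6052, 0.0233, 0.2053]
tool_rot: [-3.142, -0.0, 2.696]
force: [-0.0, 0.7, 0.1]
grip_width: -0.0
finger_force: 0.0
```

play_rows(motion=[[0,0,0,0,0,0,-1],[0,0,0,0,0,0,-1],[0,0,0,0,0,0,-1],[0,0,0,0,0,0,-1],[0,0,0,0,0,0,-1]])

```text
clock: 6.75
position: [0.6052, 0.0233, 0.2053]
tool_rot: [-3.142, -0.0, 2.696]
force: [0.2, 0.1, -0.8]
grip_width: 0.0001
finger_force: 0.0
```

play_rows(motion=[[0,0,0,0,0,0,-1],[0,0,0,0,0,0,-1],[0,0,0,0,0,0,-1],[0,0,0,0,0,0,-1],[0,0,0,0,0,0,-1]])

```text
clock: 7.25
position: [0.6052, 0.0233, 0.2053]
tool_rot: [-3.142, 0.0, 2.696]
force: [0.9, -0.3, -0.0]
grip_width: 0.0002
finger_force: 0.0
```

play_rows(motion=[[0,0,-2,0,0,0,-1],[0,-2,-4,0,0,0,-1],[-0.5,-5,-4,0,0,0,-1],[-1,-9,-4,0,0,0,-1],[-1.5,-13,-4,0,0,0,-1]])

```text
clock: 7.75
position: [0.5622, -0.1015, 0.2455]
tool_rot: [3.141, 0.0, 2.697]
force: [1.1, -0.4, -0.7]
grip_width: 0.0001
finger_force: 0.0
```

play_rows(motion=[[-0.5,-4,0,0,0,0,-1],[-1,-8,0,0,0,0,-1],[-1.5,-12,0,0,0,0,-1],[-2,-16,0,0,0,0,-1],[-2.5,-19,0,0,0,0,-1]])

```text
clock: 8.25
position: [0.502, -0.2851, 0.2455]
tool_rot: [-3.141, 0.0, 2.694]
force: [0.6, 0.9, 0.2]
grip_width: -0.0001
finger_force: 0.0
```

```bash
python3 to.py "(.492,-.316,.105)"
```

```text
8.25 [ 0.502  -0.2851  0.2455] [-3.141  0.     2.694] [0.58 0.92 0.23] [ 0.24  0.44  0.24  1.72 -0.12  0.99  1.65] -0.00011086934243538013
(.492,-.316,.105) [-0.43 -3.21 14.05]
```

play_rows(motion=[[-0.4,-2,2,0,0,0,-1],[-0.4,-3.2,5,0,0,0,-1],[-0.4,-3.2,9,0,0,0,-1],[-0.4,-3.2,12,0,0,0,-1],[-0.4,-3.2,14.2,0,0,0,-1]])

```text
clock: 8.75
position: [0.4924, -0.313, 0.1013]
tool_rot: [3.142, -0.002, 2.696]
force: [0.4, -0.1, 0.7]
grip_width: -0.0002
finger_force: 0.0
```

play_rows(motion=[[0,0,0,0,0,0,-1],[0,0,0,0,0,0,-1],[0,0,0,0,0,0,-1],[0,0,0,0,0,0,-1],[0,0,0,0,0,0,-1]])

```text
clock: 9.25
position: [0.4935, -0.3134, 0.1042]
tool_rot: [3.142, 0.001, 2.696]
force: [-0.7, -0.3, -1.2]
grip_width: 0.0004
finger_force: 0.0
```

```bash
python3 to.py "(.492,-.316,.105)"
python3 - <<'E'
from h import *
p,d=viewer.grab_frame("side"); cv2.imwrite("pics/s4.png",cv2.resize(p[80:260,160:360,::-1],None,fx=3,fy=3))
E
```

```text
9.25 [ 0.4935 -0.3134  0.1042] [3.142e+00 1.000e-03 2.696e+00] [-0.7  -0.33 -1.24] [ 0.33  0.63  0.2   1.82 -0.18  0.7   1.75] 0.0004115504801235625
(.492,-.316,.105) [ 0.03 -0.3  -0.08]
```

View pics/s4.png

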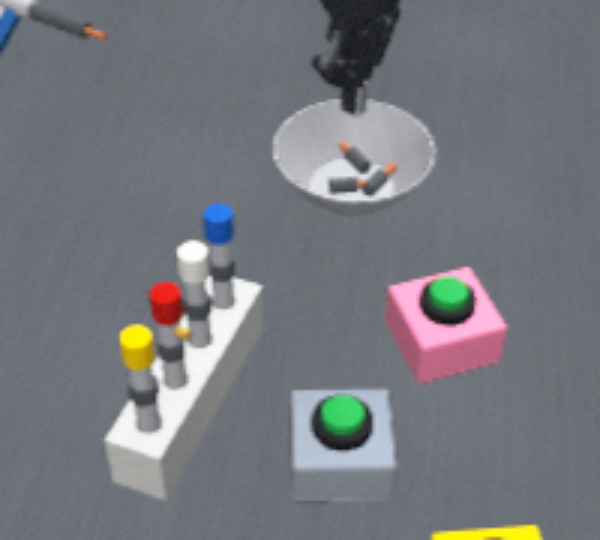

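The fingertips (crop 353,105) hang about 5 cm above the middle of the bowl. The injectors are all standing and the button is up. Grasp height above the rim is about 68 mm, inside the allowed range.

```bash
python3 -c "
from workcell import bot
print(bot.job_done())"
```

```text
the job is handed in; nothing more can be done
None
```

The job is handed in, though the hand-in call returned no verdict: I pressed the grey box's green button (17 N) and saw it spring back, pointed above the red cap for over 2.5 s, and finished pointing about 5 cm above the middle of the bowl, with no contact seen other than the button press.

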